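Hold the display stand's T-bar at its height ring

ROBOT

A 7-joint arm with a two-finger parallel gripper is mounted at the origin on the work surface. World frame = base frame: x ahead of the robot, y to its left, z up, the work surface at z = 0. Lengths are in m, angles in rad, forces in N, time in s.
With the tool pointing down it reaches from about 0.4 to 0.85 m from the base axis. Payload 4.5 kg.
Tool frame: the origin (TCP) lies on the centre line of the jaws, within the pads' length; the fingertips stand r.tips_ahead ahead of it and the grasp point (between the pads) is the TCP (r.tips_ahead is the distance from the TCP to the fingertips, in m); z points along the fingers, y is the direction in which the jaws open and shut (so a half turn about z gives the same grasp; the last joint's range is limited). The gripper opens to 88 mm and grips with 3 to 60 N. Pads are 18 mm wide; open, the fingers measure 123 mm over their backs; the gripper's body (75 mm by 187 mm) begins 45 mm behind the grasp point.
Start: joints at [1.271, 0.689, -0.195, 1.565, 0.157, 0.902, -0.215], TCP at [0.205, -0.591, 0.258] pointing down, gripper open.
Joint ranges: [-3.01, 3.01], [-0.46, 2.08], [-1.47, 1.51], [0.13, 2.56], [-1, 4.14], [0.04, 2.09], [-2.66, 2.66]. Speed limits (rad/s): [2.57, 2.57, 3.14, 3.14, 3.14, 3.14, 3.14].

INTERFACE

Orientations are given as a unit quaternion [x, y, z, w].
In Python, from plant import r gives the robot as it stands.
- The arm moves only by the shell command python3 -m inch 'ROWS' [FORCE]. ROWS is JSON, a list of rows, each a list of 5 numbers: the shift along the world's x, y, z in units of 25 mm (1.0 is 25 mm), then the turn about the world's z in units of 6 degrees (1.0 is 6 degrees), then the finger opening in mm, from 0 to 88.1. A call has 1 to 5 rows; each row shifts and turns the commanded pose from where the row before left it; what a row does not reach is not made up. A row lasts 1/10 s, in which the tool goes at most 50 mm and 8.59 degrees, less where a joint would pass 70% of its speed; a pose out of reach is approached as far as the arm can. A call is refused whole if a number of a shift passes 1 or a number of a turn 1, either way. A call with a gripper value outside its range is refused whole. The fingers move at their own pace and stop on an object; FORCE is the grip in N (left out, the last holds). Time passes only in rows, so rows that do not move let the fingers close. It gives the time, the measured TCP pose, the force and the opening at its end, in the units of the state.
- r.get_state(): the state, without advancing time (a new reading comes with each control period).
- r.snapshot(name): name is "side" or "top" or "wrist"; returns a dict with "pixels" (400x640x3 uint8, red, green, blue), "range_z" (400x640 float32, m along the optical axis (not along the pixel's ray), 0 where there is no reading), "K" (3x3 intrinsics, pixels), "k1" (the pictures are not rectified: a ray, as slopes to the right and down, at radius r is drawn at 1 + k1 r^2 times it, then the intrinsics apply), "position" and "attitude" of the camera in the world. Camera axes: x right, y up, looking along -z (the intrinsics and any distortion apply to the point x, -y, -z); pixel columns grow to the right and rows downward; lengths in m; the calibration is good to about 2 mm. A picture is of the moment at which its call begins.
- r.finish_job(): hands the job in, once; it reports no verdict.
The state is a dict: "clock": time; "q": joint angles; "qd": joint speeds; "joint_torque": joint torques, N m; "tool_pos": TCP position; "eef_rot": TCP orientation; "contact_force": force on the tool from outside, world axes, zero at the start; "moment": the same for the moment, N m; "opening": opening from 0.0 (shut) to 1.0 (fully open).
Only numpy, scipy, OpenCV 4.12 (cv2) and the standard library are available. Lean on these libraries where they do the work, as an engineer would, in place of code of your own. Each camera call takes 0.05 s, during which the arm holds its last target. There are 200 camera calls.

TASK

I want to reset the height of the jewellery display stand: take the screwdriver out of the desk tidy and lay it in the shallow bead tray for me, then draw the stand's T-bar straight up until the ring engraved on its post is level with the top of the collar. Keep the T-bar gripped and still at that height, and finish while holding it there, so that I can tighten the clamp screw. The stand's base must stay flat on the table in its place (do not lift, tip or drag it, or pull the post right out); do not drop the screwdriver from a height, and leave the pencil and brush in the tidy and everything else on the table where it is.

Things in the scene. Friction and masses are not known exactly. Their poses are not given: they have to be found in the camera images.
- driver: Slotted screwdriver, 188 mm, 90 g: hexagonal wooden handle (24 mm across flats, 104 to 188 mm from the tip), steel shaft 6 mm thick. It stands tip down in the desk tidy leaning about 0.3 rad, handle out past the tidy's -x wall; nothing else in the tidy has a thick handle. Origin at the blade's tip, z from the tip along the shaft to the handle; two flats of the handle face its +y and -y.
- driver_grip (a point): Point on the screwdriver's axis in the middle of the handle, 148 mm from the tip: a good place to grip. The centre of mass lies about 115 mm from the tip.
- driver_tip (a point): The blade's tip of the screwdriver (the same point as its origin).
- tidy: Grey plastic desk tidy: loose square pot 82 x 82 mm, 90 mm high, walls and floor 4 mm, 450 g, a cross of walls making four compartments. Origin at the centre of its underside, x and y along its sides. The screwdriver is in the -x, +y compartment and leans to -x; a pencil and a brush in the two +x ones lean to +x; the last is empty.
- pencil: Blue pencil, 7 mm thick, 170 mm long, standing in the tidy; to stay there. Origin at its lower end, z along it.
- brush: Thin paint brush, 7 mm thick, 212 mm long, standing bristles up in the tidy; to stay there. Origin at its lower end, z along it.
- tray: Shallow wooden bead tray fixed to the table, outside 280 mm (x) x 140 mm (y) x 20 mm high, walls and floor 5 mm thick, empty. Origin at the centre of its underside; its long side is its x axis, which points roughly away from the robot (within 0.25 rad).
- stand: Jewellery display stand, loose, 2.2 kg: dark steel base plate 130 (x) x 160 (y) x 14 mm, in its middle an upright steel tube, 21 mm outside, bore 12.8 mm, open at the top, which ends in a collar (32 mm wide, 132 to 150 mm above the table) with a small clamp lug and slotted screw, now slack, on its -x side (to 27 mm from the axis). Origin under the plate's centre, z up the bore.
- collar_top (a point): Centre of the bore's mouth, at the level of the collar's top face, 150 mm above the table.
- tbar: The stand's T-bar: steel post, 12 mm thick, 171 mm long, sliding freely in the tube (0.4 mm play all round) and resting on its floor 14 mm above the table; on top a square steel hub and through it a dark wooden bar, 18 mm thick, 180 mm long, along y. 0.28 kg; let go, it drops back. Origin at the post's lower end, z up the post. The bar starts parallel to the stand's y within 0.15 rad.
- hub (a point): Centre of the T-bar's hub (22 mm across x, 26 along y, 22 high), on the bar's axis, 182 mm above the post's lower end, at the start 196 mm above the table. Grip its two flat faces from above, fingers closing along the T-bar's x. Pulled off the tube's line, the post binds and tips the stand or takes it along.
- ring (a point): Centre of the dark 2 mm ring engraved round the post, 66 mm above the post's lower end and 116 mm below the hub's centre. At the start it is hidden in the tube, 70 mm below the collar's top.
- post_foot (a point): Lower end of the T-bar's post (the same point as its origin).
- glue_white: White glue bottle with red nozzle, 48 mm diameter, 136 mm high, a bystander. Origin at its foot.
- glue_small: Small red glue bottle with black nozzle, 30 mm diameter, 89 mm high, a bystander. Origin at its foot.
- phone: Black phone lying flat, 155 x 74 x 9 mm, a bystander. Origin under its centre.
- knife: Grey utility knife lying flat, about 145 x 28 x 22 mm, a bystander. Origin under its centre.
- bead_box: White bead box with twelve compartments, 120 x 180 x 24 mm, a bystander. Origin under its centre.
- bowl: Salmon-pink bowl, 110 mm wide, 40 mm high, a bystander. Origin under its centre.
- bead_tube: Clear tube of beads lying on its side, 104 x 20 x 20 mm, a bystander. Origin under its centre.
Things that resemble listed ones, but are neither listed nor needed, are in the scene too. Of the things that look like the tidy, the largest one is meant.

How it is judged:
By the outcome, as a careful person would: the job done as asked, in the order asked, and still so for the second after the job is handed in, while the arm keeps its last pose, push and grip.
It also fails if it takes over 61 s, if anything falls off the work surface, if the arm or the gripper's body presses on something with over 40 N, if the wrist force passes 120 N, or if a joint passes its speed limit or range.

## Working session

There is one attempt and no reset: what is moved stays moved. The work goes in short steps, Python scripts to look and compute and a shell command to move; the robot and the scene stay as the last step left them, time stands still between calls to the robot, and variables do not carry over. Pictures are saved under pics/ and viewed, about 8 in all and at most 12, crops included, and the job is handed in when it is done.

```bash
mkdir -p pics; ls; cat > h.py <<'E'
import numpy as np, cv2, pickle
from scipy.spatial.transform import Rotation as R
from plant import r
def snap(n,f):
    s=r.snapshot(n); cv2.imwrite(f'pics/{f}.png',s['pixels'][:,:,::-1]); pickle.dump(s,open(f'pics/{f}.pkl','wb')); return s
def load(f): return pickle.load(open(f'pics/{f}.pkl','rb'))
def rot(s):
    a=np.array(s['attitude']); return a if a.shape==(3,3) else R.from_quat(a).as_matrix()
def slopes(s,uv):
    uv=np.array(uv,float).reshape(-1,1,2)
    return cv2.undistortPoints(uv,np.array(s['K'],float),np.array([s['k1'],0,0,0.]))[:,0]
def ray(s,uv):
    x=slopes(s,uv); d=np.c_[x[:,0],-x[:,1],-np.ones(len(x))]
    return np.array(s['position']),d@rot(s).T
def plane(s,uv,z):
    p,d=ray(s,uv); return p+d*((z-p[2])/d[:,2])[:,None]
def depth(s,uv):
    p,d=ray(s,uv); uv=np.array(uv).reshape(-1,2).astype(int)
    return p+d*s['range_z'][uv[:,1],uv[:,0]][:,None]
def cloud(s):
    v,u=np.mgrid[:400,:640]; return depth(s,np.c_[u.ravel(),v.ravel()]).reshape(400,640,3)
E
python3 - <<'E'
from h import *
for n in('top','side','wrist'):
    s=snap(n,n+'0'); print(n,s['position'],s['attitude'],s['K'],s['k1'])
print(r.get_state(),r.tips_ahead)
E
```

```text
pics
top [ 0.44390566 -0.03519982  1.26266401] [ 0.02364198 -0.01753359 -0.69940266  0.71412152] [[450.46633826   0.         319.30495459]
 [  0.         450.46633826 208.6785773 ]
 [  0.           0.           1.        ]] -0.07344372446719379
side [ 0.460792   -0.88730824  1.18801007] [ 0.34094019 -0.0068636  -0.01711035  0.9399042 ] [[487.59052229   0.         319.6412105 ]
 [  0.         487.59052229 195.95018394]
 [  0.           0.           1.        ]] -0.06621140082312628
wrist [ 0.27827999 -0.56421143  0.38324502] [-0.12325735  0.08856728 -0.5727496   0.80555655] [[305.14021619   0.         320.1215688 ]
 [  0.         305.14021619 200.99000676]
 [  0.           0.           1.        ]] -0.023756888495971552
{'clock': 0.15, 'q': array([ 1.27079412,  0.68979729, -0.19454541,  1.56607814,  0.15732426,
        0.90252071, -0.21510876]), 'qd': array([ 0.00091633, -0.00076032, -0.00113136, -0.00412754,  0.00071682,
        0.00046293,  0.0005959 ]), 'joint_torque': array([-1.66056274e-03, -5.27861810e+01, -1.26874153e+00, -1.53586060e+01,
       -5.25362114e-02,  3.96381991e-03,  1.13880910e-04]), 'tool_pos': array([ 0.20459695, -0.59008682,  0.25709819]), 'eef_rot': array([ 9.86097236e-01,  1.66167821e-01, -1.72350153e-04, -6.83635488e-04]), 'contact_force': array([-0.31817269,  0.25692857,  0.0803734 ]), 'moment': array([ 0.00423893,  0.03686861, -0.02249599]), 'opening': 0.9982805549402457} 0.019
```

View pics/top0.png

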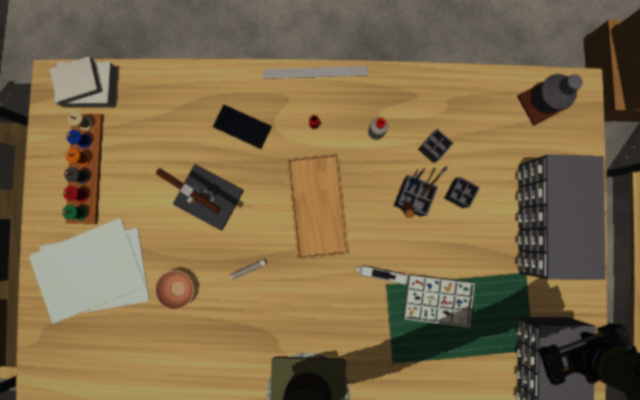

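View pics/side0.png

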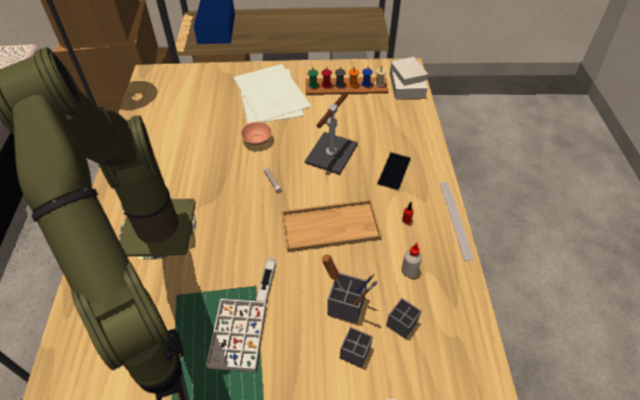

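Top view: the tidy is at about (416,195) with the handle at (408,208), the tray at (318,205), the stand at (209,197) and its T-bar running (158,170)–(240,205). Next I'll make enlarged crops and a depth-based measurement.

```bash
python3 - <<'E'
from h import *
t=load('top0'); s=load('side0')
def crop(s,x,y,w,h,k): return cv2.resize(s['pixels'][y:y+h,x:x+w,::-1],None,fx=k,fy=k,interpolation=cv2.INTER_CUBIC)
a=np.hstack([crop(t,380,155,80,65,5),crop(s,310,245,80,65,5)])
b=np.hstack([crop(t,150,155,100,75,4),crop(s,290,85,100,75,4)])
cv2.imwrite('pics/crops.png',np.vstack([a,b]))
for n,c in(('top',cloud(t)),('side',cloud(s))):
    img=(t if n=='top' else s)['pixels'].astype(int)
    hsv=cv2.cvtColor(img.astype(np.uint8),cv2.COLOR_RGB2HSV)
    def rep(l,m):
        p=c[m]; print(n,l,m.sum(),'mean',p.mean(0).round(4) if m.sum() else '', 'lo',np.percentile(p,2,axis=0).round(3),'hi',np.percentile(p,98,axis=0).round(3)) if m.sum() else print(n,l,0)
    x,y,z=c[...,0],c[...,1],c[...,2]
    near=lambda a,b,d:(abs(x-a)<d)&(abs(y-b)<d)
    bar=(z>.18)&(z<.23)&(x>.3)&(x<.7)&(y>.1)&(y<.55)
    rep('bar',bar)
    if bar.sum()>10:
        p=c[bar][:,:2]; q=p-p.mean(0); u=np.linalg.svd(q)[2][0]; print(' dir',u,'ext',np.percentile(q@u,[1,99]))
    pl=(z>.008)&(z<.022)&(x>.3)&(x<.75)&(y>.1)&(y<.5)&(hsv[...,2]<110)&(hsv[...,1]<110)
    rep('plate',pl)
    if pl.sum()>10: print(' rect',cv2.minAreaRect(c[pl][:,:2].astype(np.float32)))
    ti=(z>.082)&(z<.096)&(x>.3)&(x<.75)&(y<-.1)&(y>-.5)&(hsv[...,2]<120); rep('tidyrim',ti)
    if ti.sum()>10: print(' rect',cv2.minAreaRect(c[ti][:,:2].astype(np.float32)))
    dr=(z>.095)&(z<.25)&(x>.3)&(x<.75)&(y<-.1)&(y>-.5)&(hsv[...,0]<18)&(hsv[...,1]>110); rep('driver',dr)
    if dr.sum()>10:
        p=c[dr];q=p-p.mean(0);u=np.linalg.svd(q)[2][0];print(' dir',u,np.percentile(q@u,[1,99]))
    tr=(z>.014)&(z<.025)&(x>.3)&(x<.8)&(abs(y)<.16); rep('trayrim',tr)
    if tr.sum()>10: print(' rect',cv2.minAreaRect(c[tr][:,:2].astype(np.float32)))
E
```

```text
top bar 578 mean [0.5431 0.2886 0.2032] lo [0.497 0.217 0.195] hi [0.589 0.363 0.21 ]
 dir [-0.52599515 -0.85048757] ext [-0.0901128  0.0858287]
top plate 2519 mean [0.5755 0.2641 0.0134] lo [0.464 0.14  0.008] hi [0.746 0.371 0.019]
 rect ((0.5444827079772949, 0.25518855452537537), (0.4109070301055908, 0.2635808289051056), 0.033067893236875534)
top tidyrim 236 mean [ 0.5781 -0.2735  0.0895] lo [ 0.507 -0.329  0.083] hi [ 0.736 -0.169  0.095]
 rect ((0.6177685260772705, -0.22843584418296814), (0.2702178359031677, 0.1062672957777977), 39.560691833496094)
top driver 249 mean [ 0.5912 -0.2343  0.1454] lo [ 0.492 -0.317  0.102] hi [ 0.747 -0.17   0.184]
 dir [-0.93313973 -0.28352833  0.22104735] [-0.17094537  0.10293518]
top trayrim 718 mean [ 0.4973 -0.01    0.0193] lo [ 0.342 -0.156  0.014] hi [0.705 0.153 0.024]
 rect ((0.5458042621612549, -0.0037523359060287476), (0.3183259963989258, 0.4188714623451233), 88.93529510498047)
side bar 289 mean [0.543  0.2836 0.2006] lo [0.495 0.214 0.188] hi [0.593 0.361 0.208]
 dir [-0.52817681 -0.84913442] ext [-0.0942525   0.08396337]
side plate 1308 mean [0.5789 0.2603 0.0136] lo [0.472 0.139 0.008] hi [0.746 0.363 0.02 ]
 rect ((0.6316704154014587, 0.24887505173683167), (0.16266928613185883, 0.3179744482040405), 64.76121520996094)
side tidyrim 231 mean [ 0.5623 -0.2884  0.0879] lo [ 0.509 -0.331  0.082] hi [ 0.734 -0.188  0.094]
 rect ((0.6151332259178162, -0.234136164188385), (0.26184263825416565, 0.10317376255989075), 39.97998046875)
side driver 397 mean [ 0.5736 -0.2418  0.1414] lo [ 0.494 -0.32   0.099] hi [ 0.746 -0.176  0.183]
 dir [-0.94339256 -0.27851239  0.18011475] [-0.18708565  0.08369382]
side trayrim 689 mean [ 0.5091 -0.0146  0.0189] lo [ 0.341 -0.154  0.014] hi [0.75  0.153 0.024]
 rect ((0.5553756356239319, -0.001913711428642273), (0.31855508685112, 0.4368756115436554), 89.55117797851562)
```

View pics/crops.png

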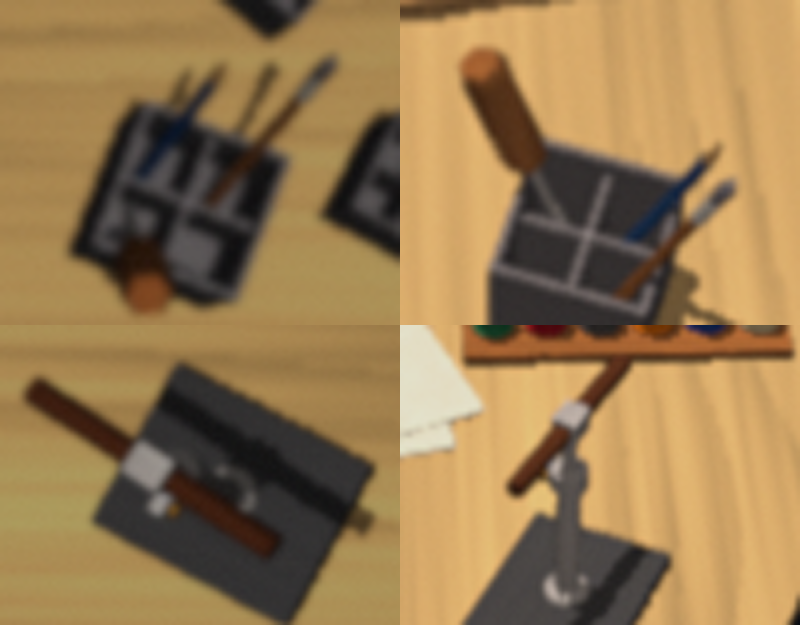

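Crops: handle end is at about (409.6,213) top / (326.6,257.4) side, handle's lower end at (408,203) / (335.4,278). Hub is at (187,190) top. Next I'll intersect the planes of the handle's axis in the two views and measure hub, plate, tidy and tray.

```bash
python3 - <<'E'
from h import *
t=load('top0'); s=load('side0'); ct,cs=cloud(t),cloud(s)
def hsv(s): return cv2.cvtColor(s['pixels'],cv2.COLOR_RGB2HSV)
def big(m):
    n,l,st,_=cv2.connectedComponentsWithStats(m.astype(np.uint8)); return l==1+np.argmax(st[1:,4])
def tri(a,b):
    p,d=ray(t,a);q,e=ray(s,b); d=d[0];e=e[0]
    k=np.linalg.lstsq(np.c_[d,-e],q-p,rcond=None)[0]; A=p+k[0]*d;B=q+k[1]*e
    return (A+B)/2,np.linalg.norm(A-B)
N=[];P=[]
for S,c,(u0,u1,v0,v1) in((t,ct,(400,418,198,220)),(s,cs,(320,342,250,284))):
    h=hsv(S); m=np.zeros((400,640),bool); z=c[...,2]
    m[v0:v1,u0:u1]=True
    m&=(z>.098)&(z<.21)&(h[...,0]<20)&(h[...,1]>90); m=big(m)
    v,u=np.nonzero(m); uv=np.c_[u,v].astype(float); ce=uv.mean(0); ax=np.linalg.svd(uv-ce)[2][0]
    e=(uv-ce)@ax; print('handle px',m.sum(),ce,ax,e.min(),e.max(), 'depth mean',c[m].mean(0).round(4),'z',c[m][:,2].min(),c[m][:,2].max())
    p,d=ray(S,[ce-8*ax,ce+8*ax]); n=np.cross(d[0],d[1]);n/=np.linalg.norm(n);N.append(n);P.append(n@p)
d=np.cross(*N);d/=np.linalg.norm(d);d*=np.sign(d[2])
p0=np.linalg.lstsq(np.array(N),np.array(P),rcond=None)[0]
for z in(.1,.15,.18): print('axis z',z,(p0+d*(z-p0[2])/d[2]).round(4))
print('dir',d.round(4),'lean',np.arccos(d[2]),'az',np.arctan2(d[1],d[0]))
print('tri end',tri([409.6,213],[326.6,257.4]),'low',tri([408,203],[335.4,278]))
print('hub tri',tri([186.8,190],[290+171/4,85+90/4]),'hub top plane .207',plane(t,[186.8,190],.207))
# hub bright pixels
for S,c in((t,ct),(s,cs)):
    h=hsv(S); z=c[...,2]; reg=(z>.18)&(z<.23)&(abs(c[...,0]-.543)<.07)&(abs(c[...,1]-.285)<.1)
    w=reg&(h[...,1]<70)&(h[...,2]>90); print('hubpx',w.sum(),c[w].mean(0).round(4),np.nonzero(w)[1].mean(),np.nonzero(w)[0].mean())
    bar=reg&~w; q=c[reg]; print('bar',q.mean(0).round(4), np.percentile(q[:,2],[5,50,95]))
for nm,U in(('tidy',[(407,175.6),(438,186),(427.6,215),(396,204)]),): print(nm,plane(t,U,.09).round(4),)
U=[(392+180/4-242,0)]
print('plate',plane(t,[(150+180/4,155+37/4),(150+375/4,155+143/4),(150+290/4,155+298/4),(150+93/4,155+197/4)],.014).round(4))
print('tray',plane(t,[(289,158),(337,154.5),(348,252),(299,258)],.02).round(4))
print('collar? ',tri([150+190/4,155+145/4],[290+170/4,85+150/4]))
E
```

```text
handle px 136 [408.39705882 209.95588235] [0.26618224 0.96392272] -7.609169789924773 7.749024021633882 depth mean [ 0.5092 -0.2424  0.1667] z 0.10936957078907072 0.18851530101511504
handle px 260 [330.03076923 266.26538462] [0.44176384 0.89713138] -13.66783717714783 14.06161335742391 depth mean [ 0.5113 -0.2506  0.1528] z 0.10368291403964891 0.1863339639665722
axis z 0.1 [ 0.5261 -0.2513  0.1   ]
axis z 0.15 [ 0.5103 -0.2456  0.15  ]
axis z 0.18 [ 0.5008 -0.2421  0.18  ]
dir [-0.3     0.109   0.9477] lean 0.3248678055184693 az 2.7929477781511527
tri end (array([ 0.50183636, -0.24263324,  0.18151838]), np.float64(0.001864229403486054)) low (array([ 0.52835143, -0.25370678,  0.10097416]), np.float64(0.005244255798657437))
hub tri (array([0.54495199, 0.29125574, 0.2033657 ]), np.float64(0.00260856173490422)) hub top plane .207 [[0.54329981 0.29008647 0.207     ]]
hubpx 102 [0.5445 0.2914 0.2065] 186.35294117647058 189.52941176470588
bar [0.5431 0.2886 0.2032] [0.1975725  0.20359283 0.20834919]
hubpx 53 [0.5448 0.2872 0.2035] 332.33962264150944 108.37735849056604
bar [0.543  0.2836 0.2006] [0.19139252 0.2012909  0.20714826]
tidy [[ 0.6038 -0.2525  0.09  ]
 [ 0.5782 -0.3345  0.09  ]
 [ 0.5015 -0.3075  0.09  ]
 [ 0.5285 -0.2243  0.09  ]]
plate [[0.6347 0.3291 0.014 ]
 [0.5624 0.1884 0.014 ]
 [0.453  0.2446 0.014 ]
 [0.5206 0.3866 0.014 ]]
tray [[ 0.6559  0.0637  0.02  ]
 [ 0.6684 -0.0698  0.02  ]
 [ 0.3986 -0.1051  0.02  ]
 [ 0.3793  0.0293  0.02  ]]
collar?  (array([0.54590953, 0.27989035, 0.15174512]), np.float64(7.35867921112188e-05))
```

```bash
python3 -m inch '[[0.2,1,0.2,0,88],[0.5,1,0.2,0,88],[0.8,1,0,-0.6,88],[0.9,1,0,-0.8,88],[1,1,0,-0.8,88]]' 20
python3 -m inch '[[1,1,0,-0.8,88],[1,1,0,-0.8,88],[1,1,0,-0.8,88],[1,1,0,-0.8,88],[1,1,0,-0.8,88]]'
python3 -m inch '[[1,1,0,-0.4,88],[1,1,0,0,88],[1,1,0,0,88],[0,0,0,0,88],[0,0,0,0,88]]'
```

```text
clock: 0.65
tool_pos: [0.2899, -0.4645, 0.2676]
eef_rot: [0.999, 0.049, -0.0, -0.0]
contact_force: [-0.6, 0.3, 0.1]
opening: 0.998
clock: 1.15
tool_pos: [0.4156, -0.3393, 0.2676]
eef_rot: [0.987, -0.159, -0.0, -0.0]
contact_force: [1.0, -0.2, 0.7]
opening: 0.996
clock: 1.65
tool_pos: [0.4899, -0.2648, 0.2674]
eef_rot: [0.984, -0.177, -0.0, 0.0]
contact_force: [-0.2, 0.3, 0.5]
opening: 0.997
```

```bash
python3 -m inch '[[0.4,0.4,-0.3,0,88],[0.4,0.4,-0.3,0,88],[0,0,0,0,88]]'; python3 - <<'E'
from h import *
s=snap('wrist','w1'); c=cloud(s)
cv2.imwrite('pics/w1b.png',s['pixels'][:,:,::-1])
z=c[...,2];m=(z>.1)&(z<.2)&(abs(c[...,0]-.51)<.06)&(abs(c[...,1]+.245)<.04)
if m.sum():
  p=c[m]
  for a,b in((.1,.13),(.13,.155),(.155,.175),(.175,.19)):
    k=(p[:,2]>a)&(p[:,2]<b); print(a,k.sum(),p[k].mean(0).round(4) if k.any() else '')
E
```

```text
clock: 1.95
tool_pos: [0.5108, -0.243, 0.2513]
eef_rot: [0.984, -0.176, -0.001, -0.001]
contact_force: [-0.5, -0.3, -0.6]
opening: 0.997
0.1 333 [ 0.5278 -0.2512  0.1203]
0.13 550 [ 0.5207 -0.2484  0.143 ]
0.155 617 [ 0.5126 -0.2451  0.166 ]
0.175 791 [ 0.5026 -0.2416  0.1795]
```

View pics/w1b.png

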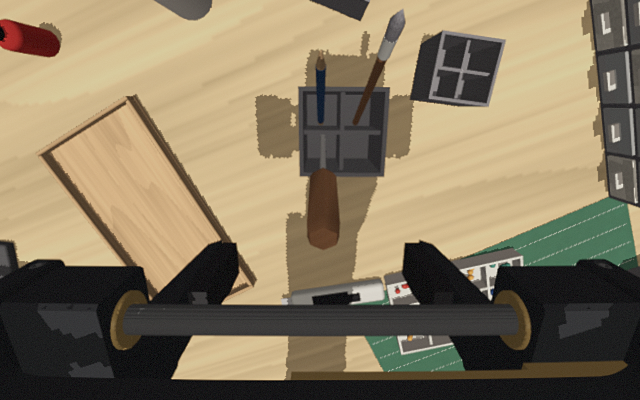

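The wrist view shows the handle between the fingers, from (322,175) to its end face at (323,240), aligned with the jaws and the tidy. I descend and grip.

```bash
python3 -m inch '[[0,-0.1,-0.9,0,88],[0,0,-0.9,0,88],[0,0,-0.9,0,88],[0,0,-0.7,0,88],[0,0,-0.6,0,88]]'
python3 -m inch '[[0,0,0,0,50],[0,0,0,0,10],[0,0,0,0,10],[0,0,0,0,10],[0,0,0,0,10]]' 25
```

```text
clock: 2.5
tool_pos: [0.5091, -0.2486, 0.1518]
eef_rot: [0.984, -0.178, -0.0, 0.0]
contact_force: [0.2, 0.6, -0.9]
opening: 0.999
clock: 3.0
tool_pos: [0.5101, -0.2482, 0.1534]
eef_rot: [0.984, -0.178, 0.001, 0.0]
contact_force: [0.4, 0.1, 0.1]
opening: 0.57
```

```bash
python3 -m inch '[[0,0,0,0,10],[0,0,0,0,10],[0,0,0,0,10],[0,0,0,0,10],[0,0,0,0,10]]'
python3 -m inch '[[0,0,0,0,10],[0,0,0,0,10],[-0.12,0.05,0.38,0,10],[-0.12,0.05,0.38,0,10],[0,0,0,0,10]]'; python3 -c "
from h import *
snap('side','s1')"
```

```text
clock: 3.5
tool_pos: [0.5097, -0.2482, 0.1528]
eef_rot: [0.984, -0.178, -0.0, 0.0]
contact_force: [0.3, -0.9, 0.8]
opening: 0.269
clock: 4.0
tool_pos: [0.5038, -0.2455, 0.1733]
eef_rot: [0.984, -0.178, 0.001, 0.0]
contact_force: [-0.5, -0.3, -0.3]
opening: 0.271
```

```bash
python3 -m inch '[[-0.22,0.08,0.7,0,10],[-0.28,0.1,0.9,0,10],[-0.28,0.1,0.9,0,10],[-0.28,0.1,0.9,0,10],[-0.28,0.1,0.9,0,10]]'
python3 -m inch '[[-0.1,0.04,0.3,0,10],[0,0,0,0,10]]'
python3 - <<'E'
from h import *
s=snap('side','s2');t=snap('top','t2')
f=lambda s,x,y,w,h,k:cv2.resize(s['pixels'][y:y+h,x:x+w,::-1],None,fx=k,fy=k)
cv2.imwrite('pics/s2c.png',np.hstack([f(s,240,180,200,200,2),f(t,340,120,200,200,2)]))
E
```

```text
clock: 4.55
tool_pos: [0.4695, -0.2331, 0.28]
eef_rot: [0.984, -0.178, -0.0, -0.0]
contact_force: [-0.7, -0.7, -1.2]
opening: 0.267
clock: 4.75
tool_pos: [0.4679, -0.2326, 0.2874]
eef_rot: [0.984, -0.178, 0.001, 0.0]
contact_force: [1.0, -0.1, -1.2]
opening: 0.266
```

View pics/s2c.png

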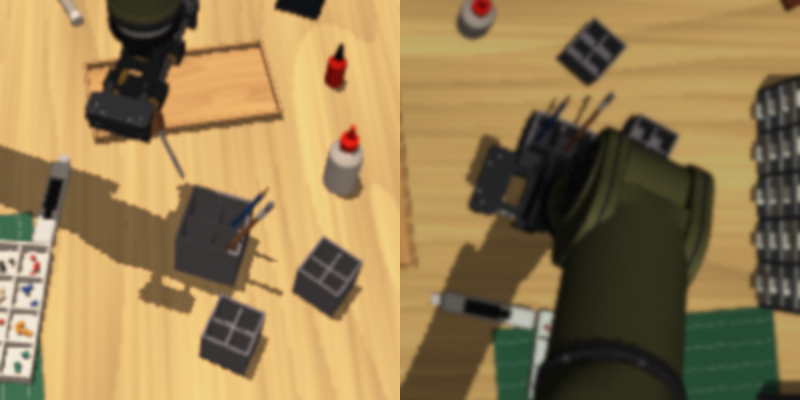

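Side crop: the driver is out and held at the same lean, tip at (331,268), above the tidy; pencil and brush are still in place. Now over the tray.

```bash
python3 -c "
from h import *
s=load('s2');print(plane(s,[331.5,268.5],.139))"
python3 -m inch '[[0,0.5,0,0,10],[0,0.9,0,0,10],[0,0.9,0,0.3,10],[0.2,0.9,0,0.6,10],[0.5,0.9,0,0.6,10]]'
python3 -m inch '[[0.6,0.9,0,0.6,10],[0.7,0.9,0,0.6,10],[0.7,0.9,0,0.6,10],[0.7,0.9,0,0.6,10],[0.6,0.7,0,0.6,10]]'
python3 -m inch '[[0.28,0.33,-0.8,0.1,10],[0,0,-0.9,0,10],[0,0,-0.9,0,10],[0,0,-0.9,0,10],[0,0,-0.6,0,10]]'
python3 -m inch '[[0,0,0,0,10]]'
python3 - <<'E'
from h import *
s=snap('side','s3');t=snap('wrist','w3')
f=lambda s,x,y,w,h,k:cv2.resize(s['pixels'][y:y+h,x:x+w,::-1],None,fx=k,fy=k)
cv2.imwrite('pics/s3c.png',np.hstack([f(s,260,130,160,160,2.5),f(t,160,0,320,320,1.25)]))
E
```

```text
[[ 0.51527077 -0.24851534  0.139     ]]
clock: 5.35
tool_pos: [0.4841, -0.1281, 0.2857]
eef_rot: [0.995, -0.099, -0.002, -0.0]
contact_force: [0.8, -0.6, -1.3]
opening: 0.272
clock: 5.85
tool_pos: [0.568, -0.0193, 0.2855]
eef_rot: [0.998, 0.059, -0.001, -0.001]
contact_force: [-0.0, -0.3, -0.2]
opening: 0.274
clock: 6.35
tool_pos: [0.5732, -0.013, 0.1815]
eef_rot: [0.998, 0.063, -0.002, -0.0]
contact_force: [-0.2, 0.3, -1.2]
opening: 0.272
clock: 6.45
tool_pos: [0.5725, -0.0131, 0.1812]
eef_rot: [0.998, 0.063, -0.003, -0.0]
contact_force: [0.2, -0.2, -0.4]
opening: 0.271
```

View pics/s3c.png

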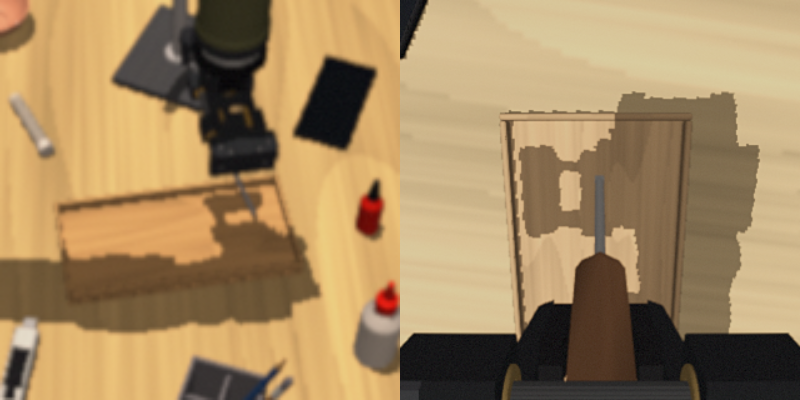

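Wrist crop: driver in line with the tray, tip at (600,178) well inside its walls. Lower the tip to the floor, then ease the grip and pivot it down along an arc.

```bash
python3 -m inch '[[0,0,-0.4,0,10],[0,0,-0.4,0,10],[0,0,-0.2,0,10],[0,0,-0.1,0,10],[0,0,0,0,10]]'
python3 -m inch '[[0,0,-0.1,0,10],[0,0,0,0,10],[-0.25,-0.03,-0.11,0,10],[-0.25,-0.03,-0.11,0,10],[-0.25,-0.03,-0.11,0,10]]' 8
python3 -m inch '[[-0.25,-0.03,-0.13,0,10],[-0.5,-0.06,-0.34,0,10],[-0.5,-0.06,-0.36,0,10],[0,0,0,0,10]]'
python3 - <<'E'
from h import *
s=snap('side','s4');t=snap('wrist','w4')
f=lambda s,x,y,w,h,k:cv2.resize(s['pixels'][y:y+h,x:x+w,::-1],None,fx=k,fy=k)
cv2.imwrite('pics/s4c.png',np.hstack([f(s,260,130,160,160,2.5),f(t,160,0,320,320,1.25)]))
E
```

```text
clock: 7.05
tool_pos: [0.5746, -0.0143, 0.1564]
eef_rot: [0.998, 0.062, -0.0, 0.0]
contact_force: [0.7, 0.1, -1.8]
opening: 0.27
clock: 7.55
tool_pos: [0.5554, -0.0166, 0.1459]
eef_rot: [0.998, 0.062, 0.0, 0.0]
contact_force: [1.0, -0.4, -0.3]
opening: 0.273
clock: 7.95
tool_pos: [0.5215, -0.0208, 0.1242]
eef_rot: [0.998, 0.062, -0.003, 0.0]
contact_force: [0.8, -0.3, -0.8]
opening: 0.273
```

View pics/s4c.png

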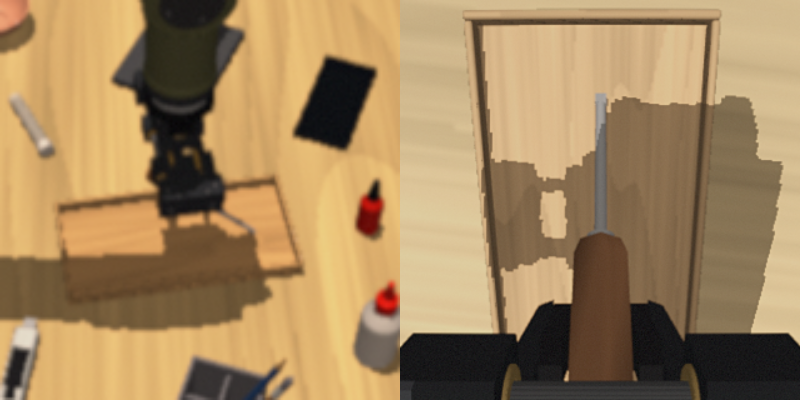

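The tip stays put at (252,232) in the side crop while the shaft tilts over, so the pivot works. Continue the arc.

```bash
python3 -m inch '[[-0.43,-0.05,-0.44,0,10],[-0.42,-0.05,-0.44,0,10],[-0.34,-0.05,-0.52,0,10],[-0.33,-0.04,-0.52,0,10],[-0.22,-0.03,-0.58,0,10]]'
python3 -m inch '[[-0.22,-0.03,-0.56,0,10],[-0.08,-0.01,-0.35,0,10],[-0.06,-0.01,-0.3,0,10],[0,0,0,0,10]]'
python3 - <<'E'
from h import *
s=snap('side','s5');t=snap('wrist','w5')
f=lambda s,x,y,w,h,k:cv2.resize(s['pixels'][y:y+h,x:x+w,::-1],None,fx=k,fy=k)
cv2.imwrite('pics/s5c.png',np.hstack([f(s,260,130,160,160,2.5),f(t,160,0,320,320,1.25)]))
E
```

```text
clock: 8.55
tool_pos: [0.4822, -0.0257, 0.0628]
eef_rot: [0.998, 0.062, 0.001, 0.0]
contact_force: [-0.4, 0.5, 0.7]
opening: 0.271
clock: 8.95
tool_pos: [0.4727, -0.0269, 0.032]
eef_rot: [0.998, 0.062, -0.0, 0.0]
contact_force: [0.0, -0.6, -0.9]
opening: 0.27
```

View pics/s5c.png

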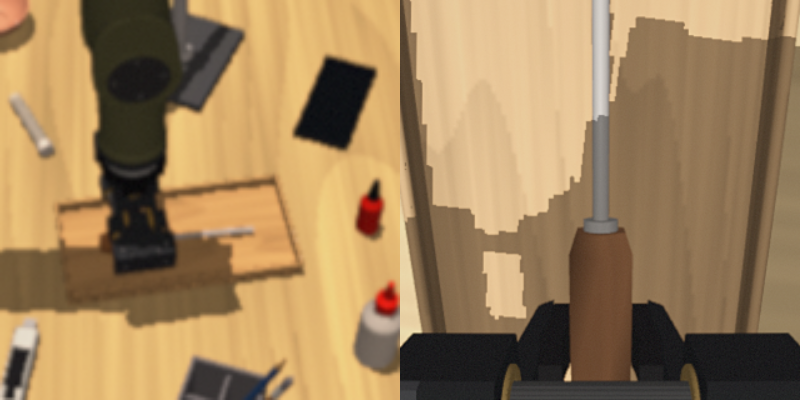

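Nearly flat now, tip still at about (252,232). Lower the last 6 mm, open gently to 50 mm and rise.

```bash
python3 -m inch '[[0,0,-0.12,0,10],[0,0,-0.12,0,10],[0,0,0,0,10],[0,0,0,0,26],[0,0,0,0,30]]'
python3 -m inch '[[0,0,0,0,35],[0,0,0,0,45],[0,0,0,0,50],[0,0,0,0,50],[0,0,0,0,50]]'
python3 -m inch '[[0,0,0.3,0,50],[0,0,0.6,0,50],[0,0,0.9,0,50],[0,0,1,0,50],[0,0,1,0,50]]'
python3 -m inch '[[0,0,1,0,50],[0,0,1,0,50],[0,0,1,0,80],[0,0,1,0,80],[0,0,1,0.2,80]]'
python3 -m inch '[[0.3,1,1,0.5,80],[0.3,1,0.8,0.8,80],[0.2,1,0,0.8,80],[0.2,1,0,0.8,80],[0.1,1,0,0.8,80]]'
```

```text
clock: 9.55
tool_pos: [0.4726, -0.027, 0.0266]
eef_rot: [0.998, 0.062, 0.0, 0.0]
contact_force: [-0.1, -0.3, 0.1]
opening: 0.337
clock: 10.05
tool_pos: [0.4723, -0.027, 0.0265]
eef_rot: [0.998, 0.062, 0.0, 0.0]
contact_force: [-0.5, 0.4, 0.7]
opening: 0.565
clock: 10.55
tool_pos: [0.472, -0.0271, 0.1228]
eef_rot: [0.998, 0.062, -0.0, 0.0]
contact_force: [1.6, 0.4, -0.9]
opening: 0.57
clock: 11.05
tool_pos: [0.4717, -0.0271, 0.2481]
eef_rot: [0.997, 0.073, 0.0, 0.0]
contact_force: [0.2, -0.3, 0.2]
opening: 0.816
clock: 11.55
tool_pos: [0.4997, 0.0987, 0.2922]
eef_rot: [0.964, 0.265, 0.0, 0.0]
contact_force: [0.1, 0.4, -0.4]
opening: 0.907
```

```bash
python3 -m inch '[[0.3,1,0.3,0.8,80],[0.3,1,0,0.8,80],[0.3,1,0,0.8,80],[0.3,1,0,0.8,80],[0.2,1,0,0.8,80]]'
python3 -m inch '[[0.2,1,0,0.6,88],[0.1,1,0,0,88],[0.05,0.6,0,0,88],[0,0,0,0,88],[0,0,0,0,88]]'
python3 - <<'E'
from h import *
w=snap('wrist','w6'); t=snap('top','t6'); s=snap('side','s6')
c=cloud(w); z=c[...,2]; h=cv2.cvtColor(w['pixels'],cv2.COLOR_RGB2HSV)
reg=(z>.18)&(z<.225)&(abs(c[...,0]-.544)<.09)&(abs(c[...,1]-.289)<.11)
hub=reg&(h[...,1]<70)
bar=reg&(h[...,1]>=90)
for n,m in(('hub',hub),('bar',bar)):
    p=c[m];print(n,len(p),p.mean(0).round(4),np.percentile(p[:,2],[5,50,95]).round(4))
top=hub&(z>.200); print('hubtop rect',cv2.minAreaRect(c[top][:,:2].astype(np.float32)))
q=c[bar][:,:2];u=np.linalg.svd(q-q.mean(0))[2][0];print('bar az',np.degrees(np.arctan2(u[1],u[0])))
f=lambda s,x,y,w,h,k:cv2.resize(s['pixels'][y:y+h,x:x+w,::-1],None,fx=k,fy=k)
cv2.imwrite('pics/s6c.png',np.hstack([f(w,0,0,640,400,.8),f(s,270,140,128,160,2)]))
E
```

```text
clock: 12.05
tool_pos: [0.5348, 0.2235, 0.2994]
eef_rot: [0.888, 0.459, -0.0, 0.0]
contact_force: [0.1, -1.0, 0.6]
opening: 0.907
clock: 12.55
tool_pos: [0.5434, 0.2867, 0.299]
eef_rot: [0.874, 0.486, -0.0, 0.001]
contact_force: [-0.0, -1.3, 0.7]
opening: 0.998
hub 1116 [0.5469 0.2975 0.2048] [0.1959 0.206  0.2072]
bar 4184 [0.5501 0.3042 0.2024] [0.1984 0.203  0.2047]
hubtop rect ((0.5431868433952332, 0.2930952310562134), (0.02865799516439438, 0.021948499605059624), 57.03591537475586)
bar az -121.62869660810773
```

View pics/s6c.png

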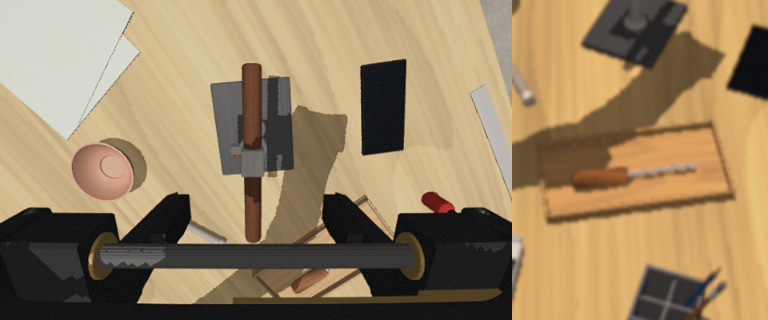

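Side crop: the driver lies flat in the tray ((575,180)–(695,168)); the wrist view has the hub at about (315,200) full-size. I refine the hub's offset in jaw axes.

```bash
python3 - <<'E'
from h import *
w=load('w6'); c=cloud(w); z=c[...,2]; h=cv2.cvtColor(w['pixels'],cv2.COLOR_RGB2HSV)
st=r.get_state();M=R.from_quat(st['eef_rot']).as_matrix();p=st['tool_pos'];print('tcp',p.round(4),'toolx',M[:,0].round(3),'tooly',M[:,1].round(3))
f=lambda q:(np.atleast_2d(np.array(q)-p)@M).round(4)
print('cam',f(w['position']))
reg=(abs(c[...,0]-.544)<.09)&(abs(c[...,1]-.289)<.11)
hub=reg&(h[...,1]<70)&(z>.2035)&(z<.212)
v,u=np.nonzero(hub);print('px',u.min(),u.max(),v.min(),v.max())
q=f(c[hub]);print('hub top extents x,y',np.percentile(q,[2,50,98],axis=0))
bar=reg&(h[...,1]>=90)&(z>.18)&(z<.212);q=f(c[bar]);print('bar ext',np.percentile(q,[1,50,99],axis=0))
pl=reg&(z>.010)&(z<.018)&(h[...,1]<90);
# collar / tube: dark low-sat at z .13-.152
co=reg&(z>.146)&(z<.154);q=f(c[co]);print('collar',co.sum(),np.percentile(q,[2,50,98],axis=0))
for n in('t6','t2','top0'):
    s=load(n);c=cloud(s);hh=cv2.cvtColor(s['pixels'],cv2.COLOR_RGB2HSV);z=c[...,2]
    m=(abs(c[...,0]-.544)<.05)&(abs(c[...,1]-.289)<.06)&(z>.2)&(z<.212)&(hh[...,1]<70)&(hh[...,2]>90)
    if m.sum()<20: print(n,'hidden');continue
    v,u=np.nonzero(m);P=plane(s,[u.mean(),v.mean()],.207)[0];print(n,m.sum(),P,f(P))
E
```

```text
tcp [0.5438 0.2861 0.2991] toolx [ 0.53   0.848 -0.001] tooly [ 0.848 -0.53   0.001]
cam [[ 0.0786 -0.0006 -0.1261]]
px 301 330 187 221
hub top extents x,y [[-0.0057   -0.0146    0.0916  ]
 [ 0.0079   -0.0046    0.0929  ]
 [ 0.0195    0.006     0.094516]]
bar ext [[-0.08    -0.0131   0.0938 ]
 [ 0.03505 -0.0044   0.0961 ]
 [ 0.0946   0.0042   0.1029 ]]
collar 237 [[ 0.0006   -0.030828  0.1483  ]
 [ 0.0072   -0.0206    0.1498  ]
 [ 0.01664   0.0112    0.151984]]
t6 hidden
t2 107 [0.5443404  0.29048019 0.207     ] [[ 0.0041 -0.002   0.0921]]
top0 99 [0.5442485  0.29090958 0.207     ] [[ 0.0044 -0.0023  0.0921]]
```

```bash
python3 -m inch '[[0,0.26,-0.8,0,88],[0,0,-0.9,0,88],[0,0,-0.9,0,88],[0,0,-0.8,0,88],[0,0,-0.6,0,88]]'
python3 -m inch '[[0,0,0,0,60],[0,0,0,0,40],[0,0,0,0,34],[0,0,0,0,30],[0,0,0,0,30]]' 4
python3 -m inch '[[0,0,0,0,30],[0,0,0,0,30],[0,0,0,0,30],[0,0,0,0,30]]'
python3 - <<'E'
from h import *
w=snap('wrist','w7'); c=cloud(w); z=c[...,2]
st=r.get_state();M=R.from_quat(st['eef_rot']).as_matrix();p=st['tool_pos']
print(p, st['opening']*88.1, (st['contact_force']@M))
cv2.imwrite('pics/w7c.png',w['pixels'][:,:,::-1])
E
```

```text
clock: 13.2
tool_pos: [0.5434, 0.2927, 0.1978]
eef_rot: [0.874, 0.485, -0.001, 0.001]
contact_force: [0.9, -0.5, 0.4]
opening: 0.998
clock: 13.7
tool_pos: [0.5439, 0.2946, 0.1998]
eef_rot: [0.874, 0.486, 0.001, 0.0]
contact_force: [-0.5, 0.4, 0.7]
opening: 0.571
clock: 14.1
tool_pos: [0.5435, 0.2945, 0.199]
eef_rot: [0.874, 0.486, 0.0, 0.0]
contact_force: [0.4, 0.2, -0.5]
opening: 0.34
[0.54351944 0.2944869  0.19894673] 30.03508168645085 [-0.04980672 -0.06352666  0.12799635]
```

View pics/w7c.png

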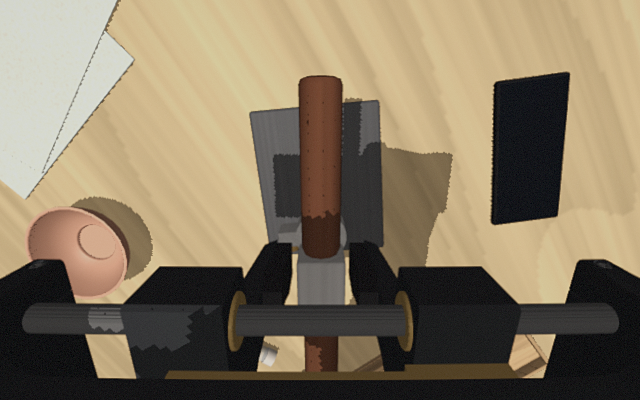

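Wrist view: hub face spans columns 299–345 (centre 322) between inner finger edges 291 and 349 (centre 320), about 1 mm off. Close lightly and read the side force.

```bash
python3 -m inch '[[0.02,-0.01,0,0,24],[0,0,0,0,20],[0,0,0,0,10],[0,0,0,0,10],[0,0,0,0,10]]' 4
cat > f.py <<'E'
from h import *
F=[];
for i in range(6):
    w=r.snapshot('wrist'); st=r.get_state();M=R.from_quat(st['eef_rot']).as_matrix();F.append(np.r_[st['contact_force']@M,st['moment']@M])
print(st['clock'],st['tool_pos'].round(4),st['opening']*88.1,'F,M tool',np.mean(F,0).round(2))
E
python3 f.py
```

```text
clock: 14.65
tool_pos: [0.544, 0.2942, 0.199]
eef_rot: [0.874, 0.486, 0.0, 0.0]
contact_force: [-0.7, 0.4, -1.2]
opening: 0.249
14.95 [0.5441 0.2942 0.199 ] 21.49004786826798 F,M tool [ 0.32  0.04  0.48 -0.08  0.02  0.01]
```

```bash
python3 -m inch '[[0,0,0,0,10],[0,0,0,0,10],[0,0,0,0,10]]' 15; python3 f.py; python3 -m inch '[[0,0,0,0,10],[0,0,0,0,10],[0,0,0,0,10]]' 35; python3 f.py; python3 -c "
from h import *
snap('side','s7')"
```

```text
clock: 15.25
tool_pos: [0.5441, 0.2942, 0.199]
eef_rot: [0.874, 0.486, -0.0, 0.0]
contact_force: [-0.0, 0.3, -0.8]
opening: 0.241
15.55 [0.544  0.2942 0.199 ] 22.161147191941087 F,M tool [-0.31 -0.09  0.75 -0.08 -0.   -0.02]
clock: 15.85
tool_pos: [0.544, 0.2942, 0.199]
eef_rot: [0.874, 0.486, -0.0, 0.0]
contact_force: [-0.2, 1.5, -1.9]
opening: 0.245
16.15 [0.544  0.2942 0.199 ] 21.60404812027291 F,M tool [-0.2   0.11  1.29 -0.09 -0.01 -0.02]
```

Side forces are near zero. Lift the first 10 mm and check.

```bash
python3 -m inch '[[0,0,0.1,0,10],[0,0,0.15,0,10],[0,0,0.15,0,10],[0,0,0,0,10]]'; python3 f.py
python3 -m inch '[[0,0,0.2,0,10],[0,0,0.2,0,10],[0,0,0.2,0,10],[0,0,0.2,0,10],[0,0,0,0,10]]'; python3 f.py
```

```text
clock: 16.6
tool_pos: [0.5442, 0.2944, 0.2096]
eef_rot: [0.874, 0.486, 0.0, -0.0]
contact_force: [-0.8, 0.7, -2.9]
opening: 0.245
16.9 [0.544  0.2942 0.2088] 21.82822298578514 F,M tool [ 0.12 -0.21  2.95 -0.06 -0.01 -0.01]
clock: 17.4
tool_pos: [0.5443, 0.2944, 0.23]
eef_rot: [0.874, 0.486, 0.001, -0.0]
contact_force: [-1.0, 0.6, -3.0]
opening: 0.245
17.7 [0.544  0.2941 0.2288] 21.511101406200275 F,M tool [ 0.11  0.22  2.73 -0.03 -0.01 -0.01]
```

```bash
python3 -m inch '[[0,0,0.2,0,10],[0,0,0.3,0,10],[0,0,0.3,0,10],[0,0,0.3,0,10],[0,0,0.3,0,10]]'; python3 -m inch '[[0,0,0.15,0,10],[0,0,0.05,0,10],[0,0,0,0,10],[0,0,0,0,10]]'; python3 f.py
python3 - <<'E'
from h import *
s=snap('side','s8');t=snap('top','t8');a=load('side0')
f=lambda s,x,y,w,h,k:cv2.resize(s['pixels'][y:y+h,x:x+w,::-1],None,fx=k,fy=k,interpolation=cv2.INTER_CUBIC)
cv2.imwrite('pics/s8c.png',np.hstack([f(s,297,75,80,100,5),f(a,297,75,80,100,5)]))
E
```

```text
clock: 18.2
tool_pos: [0.5442, 0.2943, 0.265]
eef_rot: [0.874, 0.486, 0.0, 0.0]
contact_force: [-0.1, 0.2, -2.7]
opening: 0.246
clock: 18.6
tool_pos: [0.5439, 0.2941, 0.2687]
eef_rot: [0.874, 0.486, -0.0, 0.0]
contact_force: [0.1, -0.2, -2.7]
opening: 0.245
18.9 [0.544  0.2942 0.2688] 21.714148030880505 F,M tool [ 0.11 -0.01  3.11 -0.03 -0.01 -0.01]
```

View pics/s8c.png

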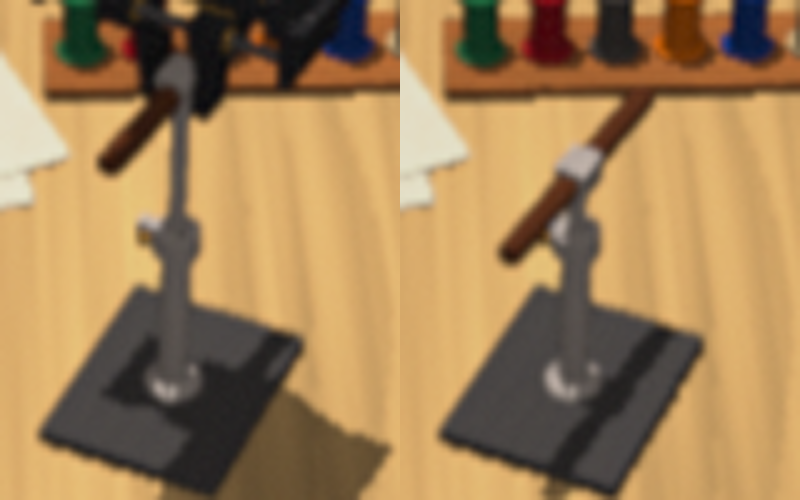

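Side crops (now / start): the base's corners are at the same pixels ((140,285), (300,345)), and the T-bar is up, with the post visible above the collar from (180,100) to (180,220). I'll check numerically for slip in the rise and for base movement.

```bash
python3 - <<'E'
from h import *
a=load('side0');b=load('s8')
ga,gb=[cv2.cvtColor(x['pixels'],cv2.COLOR_RGB2GRAY).astype(np.float32) for x in(a,b)]
# bar near end: red-brown dark blob near end
def bar(s,v0,v1):
    h=cv2.cvtColor(s['pixels'],cv2.COLOR_RGB2HSV);m=np.zeros((400,640),bool);m[v0:v1,314:334]=1
    m&=(h[...,2]<110)&(h[...,1]>120);n,l,st,_=cv2.connectedComponentsWithStats(m.astype(np.uint8));m=l==1+np.argmax(st[1:,4])
    v,u=np.nonzero(m);return m.sum(),np.array([u[v>=v.max()-5].mean(),v[v>=v.max()-5].mean()])
A,B=bar(a,112,132),bar(b,93,114);print(A,B)
xy=plane(a,A[1],.196)[0];p,d=ray(b,B[1]);d=d[0]
k=np.dot(xy[:2]-p[:2],d[:2])/np.dot(d[:2],d[:2]);Q=p+k*d;print('rise of bar end',Q[2]-.196,'xy shift',Q[:2]-xy[:2])
# collar / ring profile on the post axis
for v in range(108,130): print(v,gb[v,330:336].astype(int))
# where the mouth and ring should project
K=b['K']
def proj(s,X):
    c=rot(s).T@(np.array(X)-s['position']);x=np.array([c[0]/-c[2],-c[1]/-c[2]]);x=x*(1+s['k1']*x@x);return s['K'][:2,:2]@x+s['K'][:2,2]
print('collar top px',proj(b,[.543,.291,.150]),'post 10mm above',proj(b,[.543,.291,.160]))
# plate corner shift by phase correlation of the plate's left half
print('template shift',[cv2.minMaxLoc(cv2.matchTemplate(gb[130:175,303:360],ga[132+0:166,306:325],cv2.TM_CCOEFF_NORMED))[i] for i in(1,3)],'expect (3,2)')
E
```

```text
(np.int64(74), array([320.44444444, 123.92592593])) (np.int64(119), array([319.93548387, 106.12903226]))
rise of bar end 0.06914605414320435 xy shift [-1.65734774e-03  6.40873890e-05]
108 [162 108  81  85 124 174]
109 [163 109  80  89 130 177]
110 [162 110  82  89 132 177]
111 [162 110  81  88 132 177]
112 [163 110  81  87 132 177]
113 [160 109  81  87 132 177]
114 [153 103  80  88 133 178]
115 [145  98  80  92 141 181]
116 [141  95  79  97 148 182]
117 [132  90  79  93 136 171]
118 [109  80  79  83 107 140]
119 [ 88  78  78  77  82 101]
120 [81 78 78 77 78 84]
121 [84 82 78 72 81 86]
122 [87 87 82 78 83 85]
123 [85 86 86 85 85 80]
124 [81 84 86 86 83 76]
125 [79 82 84 83 80 77]
126 [80 80 84 84 81 91]
127 [ 82  81  82  82  85 117]
128 [ 82  81  83  82  93 140]
129 [ 82  81  83  81  98 152]
collar top px [331.37817548 120.60862902] post 10mm above [331.43911774 118.22361057]
template shift [0.988592267036438, (3, 2)] expect (3,2)
```

```bash
python3 f.py; python3 -c "
from plant import r
print(r.finish_job())"
```

```text
19.3 [0.5441 0.2942 0.269 ] 21.485435214854167 F,M tool [-0.03  0.13  2.34 -0.05 -0.   -0.  ]
the job is handed in; nothing more can be done
None
```

I laid the screwdriver flat in the bead tray, then drew the T-bar straight up by 70 mm. The job was handed in at 19.3 s with the arm still gripping the hub at 35 N.

**Screwdriver:** I pulled it out of the tidy along its own lean and set its tip on the tray floor. I then pivoted it down and opened the fingers with it almost on the floor. The side view afterwards showed it lying in the tray, with the pencil and brush still in the tidy.

**Height:** The tool rose 69.8–70.0 mm against the 70 mm needed. My image estimate of the bar's rise was 69.1 mm, and its roughly 1 mm gap to the arm's figure is within the 2 mm camera calibration. The side camera was too coarse to show the 2 mm ring clearly; I saw only a faint dark patch at the collar's mouth. So the ring being level rests mainly on the measured rise.

**Hold:** The grip carried only the T-bar's weight (about 2.3–3.1 N), with side forces near zero.

**Base:** A match against the starting side picture showed no shift of the base.

I did not separately measure the bystanders. Nothing looked moved in the views I checked.

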